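# Close and clamp a two-part plaster casting mould

## Robot

A 6-joint arm with a two-finger parallel gripper is mounted at the origin on the work surface. World frame = base frame: x ahead of the robot, y to its left, z up, the work surface at z = 0. Lengths are in mm, angles in rad, forces in N, time in s.
With the tool pointing down it reaches from about 350 to 1000 mm from the base axis. Payload 7.1 kg.
Tool frame: the origin (TCP) lies between the finger pads; the fingertips stand 25 mm ahead of it and the grasp point (between the pads) lies 6 mm ahead of it (manip.nose_length is the z of the fingertips in the tool frame, in mm); z points along the fingers, y is the line along which they close (so a half turn about z gives the same grasp; the last joint's range is limited). The gripper opens to 85 mm and grips with 20 to 120 N. Pads are 22 mm wide; open, the fingers measure 114 mm over their backs; the gripper's body (76 mm by 85 mm) begins 54 mm behind the grasp point. The pads swing forward as they close: fully open they stand 13 mm farther back than shut.
Start: joints at [-1.187, 0.423, 1.63, -0, 1.089, -0.019], TCP at [245.013, -574.955, 256.319] pointing down, gripper open.
Joint ranges: [-3, 3], [-0.9, 2.11], [0.09, 2.58], [-1.31, 4.45], [0.11, 2.69], [-2.54, 2.54]. Speed limits (rad/s): [2.39, 2.39, 3.01, 3.14, 3.14, 3.14].

## Interface

Orientations are given as [roll, pitch, yaw] about the fixed x, y, z axes, in that order (R = Rz(yaw) Ry(pitch) Rx(roll)).
In Python, from rig import sensors, snapshot, camera_info, hand_in, manip gives the robot as it stands.
- The arm moves only by the tool apply_moves, never from a script. Its argument "increments" is one flat list of numbers, 7 for each row, row after row: the closure, from 0 (fully open) to 1 (shut), then the shift along the tool's x, y, z in cm, then the turn, a rotation vector about the tool's x, y, z in rad. A call has 1 to 5 rows; each row is the pose to reach, as a shift and turn from the pose commanded when the call began, along the tool's axes at that moment; what a row does not reach only later rows make up. A row lasts 1/12 s, in which the tool goes at most 41.7 mm and 7.16 degrees, less where a joint would pass 70% of its speed; a pose out of reach is approached as far as the arm can. A call with a gripper value outside its range is refused whole. The fingers move at their own pace and stop on an object; "force" is the grip in N (left out, the last holds). Time passes only in rows, so rows that repeat a pose let the fingers close. It gives the time, the measured TCP pose, the force, the opening and the grip force at its end, in the units of the state.
- sensors.read_state(): the state, without advancing time (a new reading comes with each control period).
- snapshot(name): name is "side" or "top"; returns the picture (480x640x3 uint8, blue, green, red); there is no depth.
- camera_info(name): a dict with "camera_matrix" (3x3 intrinsics, pixels), "dist_coeffs" ([k1, k2, p1, p2, k3] as OpenCV has them; the pictures are not rectified), "R" (3x3) and "t" (3): a world point X has camera coordinates R X + t. Camera axes: x right, y down, z forward; pixel columns grow to the right and rows downward; lengths in mm; the calibration is good to about 2 mm. A picture is of the moment at which its call begins. camera_info takes no time and is no camera call.
- hand_in(): hands the job in; it is judged then, once.
The state is a dict: "time_s": time; "joint_pos": joint angles; "dq": joint speeds; "joint_torque": joint torques, N m; "ee_pos": TCP position; "ee_rot": TCP orientation; "ft_force": force on the tool from outside, world axes, zero at the start; "ft_torque": the same for the moment, N m; "gripper_width": finger opening in mm; "grip_force": force on a finger pad.
Only numpy, scipy, OpenCV 4.12 (cv2) and the standard library are available. Lean on these libraries where they do the work, as an engineer would, in place of code of your own. Each camera call takes 0.05 s, during which the arm holds its last target. There are 200 camera calls.

## Task

Get the plaster mould ready for casting: slide its loose half fully home against the fixed half, then shoot the red-knobbed bolt all the way into its keeper. Then squeeze the orange spring clamp open and clip it, level and well on, over the middle of the two upright blue flanges at the front of the mould so that it pinches them together, and let go. Do not knock the blue cup, the two mugs or the big blue bowl about.

Things in the scene. Friction and masses are not known exactly. Their poses are not given: they have to be found in the camera images.
- jig: Casting jig fixed to the table: plywood base 150 (x) by 245 (y, from -160 to +85) by 12 mm, with a white plaster mould, 120 by 120 mm shut, top 112 mm above the table. Origin on the table under the middle of the mould's joint plane (local y=0). Fixed half at +y, sliding half at -y, front at -x towards the robot. Steel keeper on the fixed half at x +43, y +22.
- carriage (a joint): How far the sliding mould half stands open (m): it slides along the jig's y axis; 0 is fully shut, grows to 0.085 as it moves to local -y. Starts open by 45 to 80 mm. About 2 N of friction, stays where left. 0 is a hard stop.
- tab (a point): Grip point on the upright wooden tab on top of the sliding half; tab 30 (x) by 14 (y) by 38 mm tall on the mould's top (112 mm above the table). Point: middle in x and y, 12 mm below the tab's top. Axes parallel to the jig's. Mould shut: at x -43, y -30, z 138 mm in the jig's frame.
- bolt (a joint): How far the bolt is shot (m): 0 drawn back, 0.036 fully home in the keeper (hard stop). Slides along the jig's +y; carried on the sliding half. About 1.5 N of friction, stays where left. Starts between 0 and 6 mm.
- bolt_knob (a point): Grip point on the bolt's upright red knob, 22 (x) by 14 (y) by 40 mm tall; point: middle in x and y, 155 mm above the table, 10 mm below the knob's top. Rod and guides reach 20 mm, keeper 24 mm above the mould's top (112). Axes parallel to the jig's. Mould shut and bolt drawn back: at x +43, y -49 mm in the jig's frame.
- flange (a point): Middle of the front edge of the joint between the two upright blue flanges, 70 mm above the table, at x -88, y 0 in the jig's frame; axes are the jig's. Each flange is 8 mm thick in y (16 mm the pair, shut), runs 28 mm from this point to local +x up to the mould's front, and reaches from 30 to 110 mm above the table.
- clamp: Orange spring clamp lying flat on the table, 140 mm long, 26 mm thick (z), about 140 g: two levers on a dark pivot. Origin on the pivot axis (z) at the underside; at rest +x runs along the centre line to the jaws, handles to -x. This is the +y lever's frame: with the jaws open by q each lever turns q/2, so the centre line is at this yaw minus q/2.
- clamp_grip (a point): Point between the handles, 55 mm behind the pivot at rest, 13 mm above the underside: squeeze here across the clamp's y. Handles have flat outer faces from 3 to 75 mm behind the pivot; at rest 55 mm wide over all here (62 at the tails), 36 mm wide and parallel when squeezed to the stop. Turns with the +y lever.
- clamp_mouth (a point): Point between the black jaw pads at their middle, 55 mm ahead of the pivot on the centre line at rest, 13 mm above the underside. Pads 26 mm long (42 to 68 mm ahead of the pivot) and 26 mm tall, 9 mm apart at rest, about 28 mm apart when squeezed to the stop. Turns with the +y lever.
- clamp_jaw (a joint): Jaw opening angle of the clamp (rad) between the levers: 0 closed at rest, 0.36 squeezed to its hard stop, about 0.13 when gripping both flanges (16 mm). The spring needs about 9 N at the handles (55 mm behind the pivot) to start opening and 19 N to reach the stop; it grips the flanges with about 13 N.
- cup: Loose blue cup, 74 mm across, 75 mm tall, origin under its foot; stands at the place right or left of the mould where the clamp is not. Bystander.
- mug_white: Loose white mug, 80 mm across, 90 mm tall, handle at its +y; origin under its foot. Bystander.
- mug_blue: Loose blue mug, 80 mm across, 90 mm tall, handle at its +y; origin under its foot. Bystander.
- bowl: Loose blue bowl, 170 mm across, 70 mm tall, origin under its foot. Bystander.
Things that resemble listed ones, but are neither listed nor needed, are in the scene too. Of the things that look like the clamp, take the one that is farthest to the robot's right at the start.

How it is judged (in metres and radians):
On the way, in this order (a step that is already met when the one before it is completed fails the run):
1. the mould is shut: the sliding half is within 3 mm of home (value of joint carriage below 0.003 m), for 0.2 s.
2. the bolt is shot at least 31 mm of its 36 mm (value of joint carriage below 0.003 m and value of joint bolt above 0.031 m), for 0.2 s.
3. the clamp pinches both flanges and has been let go (all of step 2 and x of clamp_mouth in the frame of flange above 0.002 m and y of clamp_mouth in the frame of flange between -0.012 and 0.012 m and z of clamp_mouth in the frame of flange between -0.026 and 0.026 m and value of joint clamp_jaw between 0.08 and 0.19 rad and angle between clamp's own z axis and vertical below 0.3 rad and contact force between clamp and jig above 3 N and contact force between the fingers and clamp below 0.3 N and linear speed of clamp below 0.02 m/s), for 0.2 s.
At the end, for the whole second after the job is handed in: Mould shut within 3 mm; bolt shot over 31 mm; clamp let go and hanging still on both flanges: pad middles 2 mm or more behind the flange edge, within 12 mm sideways of the joint and 26 mm of mid-height, tilt under 0.3 rad, jaws held open 0.08 to 0.19 rad, pressing over 3 N (all of step 3); the robot touches nothing.
It fails at once if the cup is moved more than 30 mm (distance of cup from where it was at the start of the episode above 0.03 m).
It fails at once if the mug white is moved more than 30 mm (distance of mug_white from where it was at the start of the episode above 0.03 m).
It fails at once if the mug blue is moved more than 30 mm (distance of mug_blue from where it was at the start of the episode above 0.03 m).
It fails at once if the bowl is moved more than 30 mm (distance of bowl from where it was at the start of the episode above 0.03 m).
It also fails if it takes over 54 s, if anything falls off the work surface, if the arm or the gripper's body presses on something with over 40 N, if the wrist force passes 120 N, or if a joint passes its speed limit or range.

## Working session

There is one attempt and no reset: what is moved stays moved. The work goes in short steps, Python scripts to look and compute and a tool call to move; the robot and the scene stay as the last step left them, time stands still between calls to the robot, and variables do not carry over. Pictures are saved under pics/ and viewed, at most 10 in all, crops included, and the job is handed in when it is done.

Besides the shell and the picture viewer there is one more tool, called after ">>>" by a JSON object that holds its "op" and its "data", one argument or row to a line. apply_moves: Moves the arm, as the interface text tells. Its arguments: {"type":"object","properties":{"increments":{"type":"array","items":{"type":"number"}},"force":{"type":"number"}},"required":["increments"]}

```bash
ls; mkdir -p pics; python3 - <<'E'
from rig import sensors, snapshot, camera_info, manip
import cv2, numpy as np
s=sensors.read_state(); print(s['time_s'],s['ee_pos'],s['ee_rot'],s['gripper_width'],manip)
for n in('side','top'):
    im=snapshot(n); cv2.imwrite(f'pics/{n}0.png',im); c=camera_info(n)
    print(n,c['camera_matrix'],c['dist_coeffs'],c['R'],c['t'])
E
```

```text
pics
0.0 [ 244.83251088 -574.48678208  255.54594208] [-3.14000511e+00 -5.01341114e-05  4.02805653e-01] 85.4194218850876 <Robot object at 0x7ff59adebb60>
side [[515.25118295   0.         326.7900652 ]
 [  0.         515.25118295 241.56581007]
 [  0.           0.           1.        ]] [-0.05192436  0.          0.          0.          0.        ] [[-0.99446276 -0.10340535 -0.01873908]
 [-0.05356413  0.65216792 -0.7561798 ]
 [ 0.09041406 -0.7509889  -0.65409553]] [ 521.62522524  115.21457962 1158.18604075]
top [[436.27642445   0.         322.57081028]
 [  0.         436.27642445 242.88110193]
 [  0.           0.           1.        ]] [-0.06477778  0.          0.          0.          0.        ] [[ 0.0080219  -0.9999583  -0.00436337]
 [-0.98797674 -0.00725191 -0.15443241]
 [ 0.15439432  0.00554975 -0.98799372]] [ -18.36497029  533.61159689 1038.97541569]
```

View pics/top0.png

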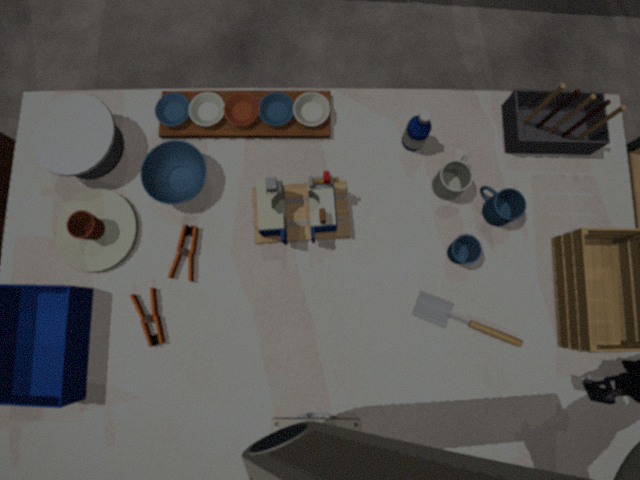

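View pics/side0.png

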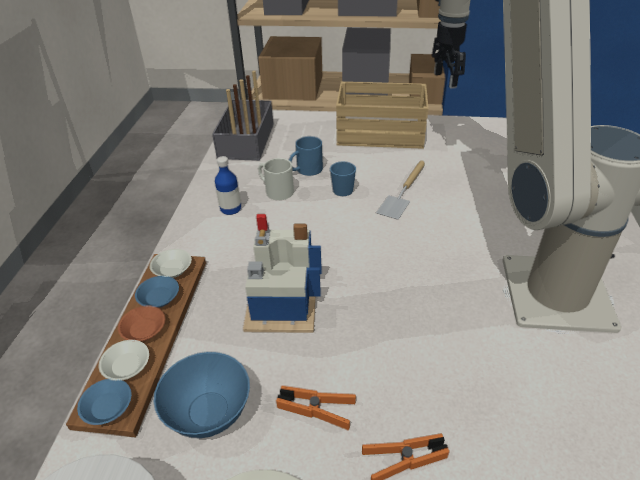

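Candidates for the clamp: orange at top (186,252) and orange at top (150,318). The first lies at the greater column (further to −y, the robot's right), so it is the one meant. I'll confirm it in an enlarged crop.

```bash
cat > h.py <<'E'
import cv2, numpy as np
from rig import sensors, snapshot, camera_info
def ray(n,uv):
    c=camera_info(n); R=np.array(c['R']);t=np.array(c['t'])
    p=cv2.undistortPoints(np.array([[uv]],float),np.array(c['camera_matrix']),np.array(c['dist_coeffs']))[0,0]
    return -R.T@t, R.T@np.array([p[0],p[1],1])
def onz(n,uv,z):
    o,d=ray(n,uv); return o+d*(z-o[2])/d[2]
def px(n,X):
    c=camera_info(n);R=np.array(c['R'])
    return cv2.projectPoints(np.array([X],float),cv2.Rodrigues(R)[0],np.array(c['t']),np.array(c['camera_matrix']),np.array(c['dist_coeffs']))[0][0,0]
def two(a,b):
    (o,d),(p,e)=ray('top',a),ray('side',b)
    s=np.linalg.lstsq(np.c_[d,-e],p-o,rcond=None)[0]
    return (o+s[0]*d+p+s[1]*e)/2, np.linalg.norm(o+s[0]*d-p-s[1]*e)
E
python3 - <<'E'
import cv2,numpy as np
t=cv2.imread('pics/top0.png');s=cv2.imread('pics/side0.png')
a=cv2.resize(t[165:290,160:360],None,fx=4,fy=4,interpolation=cv2.INTER_CUBIC)
cv2.imwrite('pics/c1.png',cv2.convertScaleAbs(a,alpha=1.5))
a=cv2.resize(s[205:440,230:370],None,fx=2.5,fy=2.5,interpolation=cv2.INTER_CUBIC)
cv2.imwrite('pics/c2.png',a)
E
```

```text
(no output)
```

View pics/c1.png

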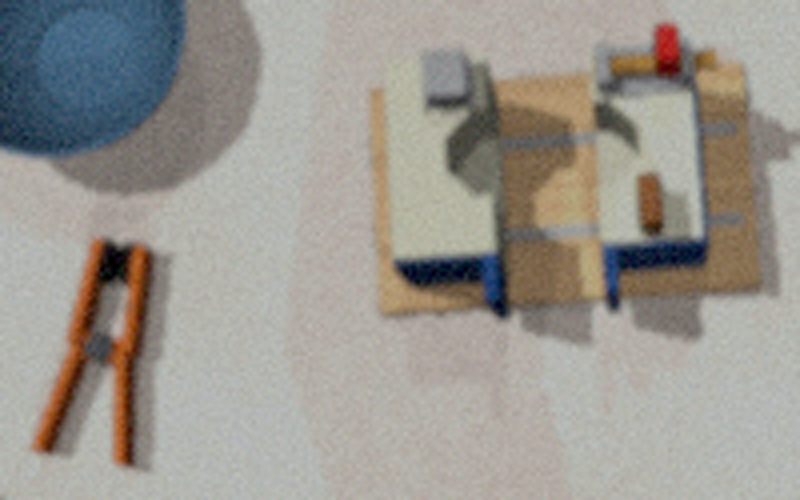

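View pics/c2.png

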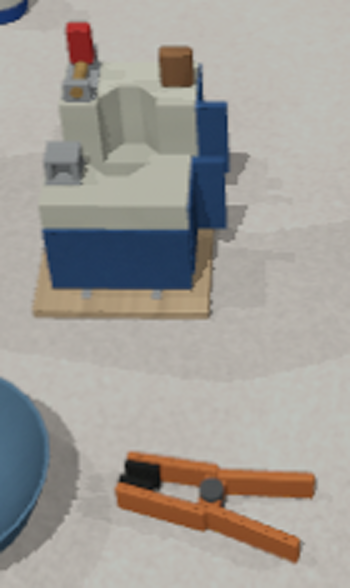

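The crop shows the chosen clamp: its black jaws point to +x at top pixel (189,230), the grey pivot is at (184.5,252), and the handle tails are at (171,277) and (191,280). The jig has the tab at (322,216), the red knob at (326,177) and the base corners near (255,243) and (350,237).

```bash
python3 - <<'E'
from h import *
for n in('top','side'): print(n,'cam',ray(n,(320,240))[0].round())
t=cv2.imread('pics/top0.png');s=cv2.imread('pics/side0.png')
def C(u,v): return (160+(u+.5)/4-.5,165+(v+.5)/4-.5)
def S(u,v): return (230+(u+.5)/2.5-.5,205+(v+.5)/2.5-.5)
for nm,u,v,z in [('baseFL',380,308,12),('baseFR',760,288,12),('baseBL',372,90,12),('baseBR',742,64,12),
 ('flangeFixedFrontTopR',506,312,110),('flFixTopRearR',498,250,110),('flSlidFrontTopL',608,306,110),('fixTopFL',395,260,112),('fixTopFR',498,258,112),('fixTopBL',387,58,112),('fixTopBR?',497,60,112),
 ('slidTopFL',603,246,112),('slidTopFR',704,240,112),('jaw',115,262,20),('pivot',98,347,26),('tailL',42,448,26),('tailR',123,462,26),('tab top',650,180,150),('knob top',665,32,165)]:
    print(nm,onz('top',C(u,v),z).round(1))
def blob(im,lo,hi,box):
    h=cv2.cvtColor(im,cv2.COLOR_BGR2HSV);m=cv2.inRange(h,lo,hi);k=np.zeros_like(m);x0,y0,x1,y1=box;k[y0:y1,x0:x1]=m[y0:y1,x0:x1];return k
def st(m):
    y,x=np.nonzero(m);return len(x),x.mean().round(2),y.mean().round(2),x.min(),x.max(),y.min(),y.max()
hs=lambda n,b:(st(blob(t if n=='top' else s,*b)))
# red knob
kr=((0,170,80),(6,255,255)); tb=((4,90,40),(20,255,190)); orr=((3,150,90),(15,255,255))
for nm,rng,bt,bs in [('knob',kr,(316,165,336,190),(250,205,275,235)),('tab',((3,110,30),(17,255,150)),(316,206,330,228),(288,220,312,244))]:
    a=st(blob(t,*rng,bt));b=st(blob(s,*rng,bs));print(nm,a,b,two(a[1:3],b[1:3]))
m=blob(t,*orr,(160,215,210,290));y,x=np.nonzero(m);print('clamp',st(m),cv2.minAreaRect(np.c_[x,y].astype(np.float32)),cv2.boxPoints(cv2.minAreaRect(np.c_[x,y].astype(np.float32))))
print('side pivot/jaw/tails', [onz('side',S(*q),26).round(1) for q in((211,484),(142,463),(314,478),(298,540))])
E
```

```text
top cam [ 367.  -20. 1109.]
side cam [420. 849. 854.]
baseFL [540.3 159.3  12. ]
baseFR [555. -83.  12.]
baseBL [684.  169.3  12. ]
baseBR [703.  -71.6  12. ]
flangeFixedFrontTopR [523.   69.9 110. ]
flFixTopRearR [559.6  75.3 110. ]
flSlidFrontTopL [527.   10.8 110. ]
fixTopFL [552.9 135.1 112. ]
fixTopFR [554.4  75.  112. ]
fixTopBL [674.8 143.8 112. ]
fixTopBR? [673.9  78.3 112. ]
slidTopFL [562.  14. 112.]
slidTopFR [565.9 -44.7 112. ]
jaw [567.6 329.3  20. ]
pivot [511.9 335.2  26. ]
tailL [447.7 367.3  26. ]
tailR [439.5 315.3  26. ]
tab top [592.6 -13.3 150. ]
knob top [674.5 -21.1 165. ]
knob (32, np.float64(326.25), np.float64(176.09), np.int64(324), np.int64(329), np.int64(172), np.int64(180)) (131, np.float64(261.66), np.float64(221.79), np.int64(257), np.int64(266), np.int64(215), np.int64(229)) (array([671.02483857, -22.09034864, 144.38149103]), np.float64(3.5904845777915395))
tab (58, np.float64(322.07), np.float64(215.14), np.int64(320), np.int64(324), np.int64(209), np.int64(222)) (186, np.float64(300.23), np.float64(230.92), np.int64(294), np.int64(306), np.int64(224), np.int64(238)) (array([583.15209844, -13.1069016 , 131.0278573 ]), np.float64(1.7981291698580333))
clamp (201, np.float64(185.2), np.float64(251.52), np.int64(169), np.int64(195), np.int64(226), np.int64(279)) ((182.11192321777344, 251.94808959960938), (21.411096572875977, 52.34293746948242), 6.072456359863281) [[168.69788 276.8402 ]
 [174.23502 224.79099]
 [195.52597 227.05597]
 [189.98883 279.1052 ]]
side pivot/jaw/tails [array([512.6, 334.5,  26. ]), array([565.7, 321.6,  26. ]), array([438. , 322.6,  26. ]), array([446.1, 373.5,  26. ])]
```

>>> {"op": "apply_moves", "data": {
  "increments": [1,2.6,-1.76,0,0,0,0,1,5.2,-3.52,0,0,0,0,1,7.8,-5.28,0,0,0,0,1,10.4,-7.04,0,0,0,0,1,13,-8.8,0,0,0,0],
  "force": 30
}}

```text
time_s: 0.52
ee_pos: [330.4, -441.6, 255.9]
ee_rot: [-3.141, 0.0, 0.402]
ft_force: [0.5, 0.6, -0.0]
gripper_width: 25.6
grip_force: 0.0
```

>>> {"op": "apply_moves", "data": {
  "increments": [1,2.6,-1.76,0,0,0,0,1,5.2,-3.52,0,0,0,0,1,7.8,-5.28,0,0,0,0,1,10.4,-7.04,0,0,0,0,1,13,-8.8,0,0,0,0]
}}

```text
time_s: 0.93
ee_pos: [415.6, -309.6, 256.1]
ee_rot: [-3.141, 0.0, 0.403]
ft_force: [0.6, -0.2, -0.4]
gripper_width: -0.1
grip_force: 0.0
```

>>> {"op": "apply_moves", "data": {
  "increments": [1,2.6,-1.76,0,0,0,0,1,5.2,-3.52,0,0,0,0,1,7.8,-5.28,0,0,0,0,1,10.4,-7.04,0,0,0,0,1,13,-8.8,0,0,0,0]
}}

```text
time_s: 1.35
ee_pos: [500.7, -177.7, 256.1]
ee_rot: [-3.141, 0.0, 0.403]
ft_force: [0.7, -0.6, -0.3]
gripper_width: -0.0
grip_force: 0.0
```

>>> {"op": "apply_moves", "data": {
  "increments": [1,2.6,-1.76,0,0,0,0.08,1,5.2,-3.52,0,0,0,0.16,1,7.8,-5.28,0,0,0,0.24,1,10.4,-7.04,0,0,0,0.3,1,13,-8.8,0,0,0,0.335]
}}

```text
time_s: 1.77
ee_pos: [585.8, -45.8, 256.0]
ee_rot: [-3.142, 0.001, 0.065]
ft_force: [-0.4, -0.4, 0.9]
gripper_width: -0.1
grip_force: 0.0
```

```bash
python3 - <<'E'
from h import *
from rig import manip
print(manip.nose_length)
s=sensors.read_state(); print({k:np.round(v,3) for k,v in s.items()})
E
```

```text
25.0
{'time_s': np.float64(1.767), 'joint_pos': array([-0.098,  0.369,  1.715, -0.   ,  1.058,  1.408]), 'dq': array([ 0.582,  0.252, -0.385, -0.002,  0.128,  0.956]), 'joint_torque': array([ -2.546, -53.796, -25.576,   0.092,  -0.083,  -0.927]), 'ee_pos': array([585.798, -45.783, 255.971]), 'ee_rot': array([-3.142e+00,  1.000e-03,  6.500e-02]), 'ft_force': array([-0.409, -0.425,  0.859]), 'ft_torque': array([ 0.015, -0.016, -0.042]), 'grip_force': np.float64(0.0), 'gripper_width': np.float64(-0.086)}
```

>>> {"op": "apply_moves", "data": {
  "increments": [1,-0.3,0.5,3,0,0,0,1,-0.3,0.5,6.5,0,0,0,1,-0.3,0.5,9.5,0,0,0,1,-0.3,0.5,10.9,0,0,0,1,-0.3,0.5,10.9,0,0,0]
}}

```text
time_s: 2.18
ee_pos: [580.0, -52.1, 143.3]
ee_rot: [-3.14, 0.008, 0.068]
ft_force: [-0.9, 1.0, -0.3]
gripper_width: -0.3
grip_force: 0.0
```

>>> {"op": "apply_moves", "data": {
  "increments": [1,0,-1,0,0,0,0,1,0,-2,0,0,0,0,1,0,-3,0,0,0,0,1,0,-4,0,0,0,0,1,0,-5,0,0,0,0]
}}

```text
time_s: 2.6
ee_pos: [579.8, -1.4, 148.6]
ee_rot: [3.141, -0.002, 0.068]
ft_force: [-0.4, -1.7, 0.8]
gripper_width: -0.0
grip_force: 1.2
```

>>> {"op": "apply_moves", "data": {
  "increments": [1,0,-0.7,0,0,0,0,1,0,-1.3,0,0,0,0,1,0,-1.8,0,0,0,0,1,0,-2.2,0,0,0,0,1,0,-2.4,0,0,0,0]
}}

```text
time_s: 3.02
ee_pos: [577.9, 21.9, 147.5]
ee_rot: [-3.142, -0.0, 0.068]
ft_force: [0.4, -1.7, 2.2]
gripper_width: 0.2
grip_force: 1.0
```

>>> {"op": "apply_moves", "data": {
  "increments": [1,0,-0.2,0,0,0,0,1,0,-0.4,0,0,0,0,1,0,-0.6,0,0,0,0,1,0,-0.6,0,0,0,0,1,0,-0.6,0,0,0,0]
}}

```text
time_s: 3.43
ee_pos: [577.0, 27.5, 147.1]
ee_rot: [-3.141, 0.001, 0.068]
ft_force: [-0.1, 0.0, 0.8]
gripper_width: 0.1
grip_force: 0.0
```

>>> {"op": "apply_moves", "data": {
  "increments": [1,0,-0.2,0,0,0,0,1,0,-0.4,0,0,0,0,1,0,-0.6,0,0,0,0,1,0,-0.6,0,0,0,0,1,0,-0.6,0,0,0,0]
}}

```text
time_s: 3.85
ee_pos: [577.0, 29.0, 147.2]
ee_rot: [3.135, 0.001, 0.069]
ft_force: [1.1, -25.1, 0.1]
gripper_width: -0.1
grip_force: 12.6
```

>>> {"op": "apply_moves", "data": {
  "increments": [1,0,1.5,-0.8,0,0,0,1,0,4.2,-2,0,0,0,1,2.8,4.2,-2,0,0,0,1,5.8,4.2,-1.9,0,0,0,1,8.6,4.2,-1.8,0,0,0]
}}

```text
time_s: 4.27
ee_pos: [666.7, -3.2, 165.8]
ee_rot: [-3.141, -0.001, 0.066]
ft_force: [-0.8, -0.3, -0.7]
gripper_width: 0.1
grip_force: 0.0
```

>>> {"op": "apply_moves", "data": {
  "increments": [1,0,0,0,0,0,0,1,0,-1,0,0,0,0,1,0,-2,0,0,0,0,1,0,-2.8,0,0,0,0,1,0,-3.6,0,0,0,0]
}}

```text
time_s: 4.68
ee_pos: [661.7, 34.3, 165.0]
ee_rot: [3.141, 0.002, 0.069]
ft_force: [-0.4, -1.8, -0.4]
gripper_width: 0.0
grip_force: 0.8
```

>>> {"op": "apply_moves", "data": {
  "increments": [1,0,-0.6,0,0,0,0,1,0,-1.1,0,0,0,0,1,0,-1.4,0,0,0,0,1,0,-1.7,0,0,0,0,1,0,-1.7,0,0,0,0]
}}

```text
time_s: 5.1
ee_pos: [662.0, 50.7, 165.5]
ee_rot: [-3.141, -0.0, 0.068]
ft_force: [-0.6, 0.2, 0.6]
gripper_width: 0.4
grip_force: 0.0
```

>>> {"op": "apply_moves", "data": {
  "increments": [1,0,-0.2,0,0,0,0,1,0,-0.4,0,0,0,0,1,0,-0.6,0,0,0,0,1,0,-0.6,0,0,0,0,1,0,-0.6,0,0,0,0]
}}

```text
time_s: 5.52
ee_pos: [662.0, 53.0, 165.5]
ee_rot: [3.137, -0.0, 0.068]
ft_force: [0.4, -13.7, 1.4]
gripper_width: 0.2
grip_force: 7.0
```

>>> {"op": "apply_moves", "data": {
  "increments": [1,0,1.5,0,0,0,0,1,0,2,-2,0,0,0,1,0,2,-5,0,0,0,1,0,2,-9,0,0,0,1,-1.5,2,-10,0,0,0]
}}

```text
time_s: 5.93
ee_pos: [652.6, 34.7, 271.6]
ee_rot: [-3.141, -0.011, 0.067]
ft_force: [0.9, -0.0, 1.6]
gripper_width: 0.1
grip_force: 0.0
```

>>> {"op": "apply_moves", "data": {
  "increments": [0,-4,0,0,0,0,0,0,-8,0,0,0,0,0,0,-12,0,0,0,0,0,0,-16,0,0,0,0,0,0,-18,0,0,0,0,0]
}}

```text
time_s: 6.35
ee_pos: [463.9, 22.5, 264.8]
ee_rot: [-3.141, 0.003, 0.067]
ft_force: [0.0, 0.6, 0.2]
gripper_width: 60.5
grip_force: 0.0
```

```bash
python3 - <<'E'
from h import *
T=snapshot('top');S=snapshot('side');cv2.imwrite('pics/top1.png',T);cv2.imwrite('pics/side1.png',S)
a=cv2.resize(T[165:285,160:350],None,fx=3,fy=3,interpolation=cv2.INTER_CUBIC)
b=cv2.resize(S[200:440,240:362],None,fx=1.5,fy=1.5,interpolation=cv2.INTER_CUBIC)
o=np.zeros((380,760,3),np.uint8);o[:360,:570]=a;o[:360,575:575+b.shape[1]]=b
cv2.imwrite('pics/c3.png',cv2.convertScaleAbs(o,alpha=1.3))
def lines(im,n,box):
    x0,y0,x1,y1=box;h=cv2.cvtColor(im,cv2.COLOR_BGR2HSV);m=cv2.inRange(h,(3,140,70),(16,255,255))
    k=np.zeros_like(m);k[y0:y1,x0:x1]=m[y0:y1,x0:x1];return k
m=lines(T,'top',(160,215,210,290))
y,x=np.nonzero(m);P=np.array([onz('top',(u,v),20)[:2] for u,v in zip(x,y)])
for lo,hi in[(435,445),(445,455),(455,465),(465,475),(475,485),(530,540),(540,550),(550,560)]:
    q=P[(P[:,0]>=lo)&(P[:,0]<hi)];yy=q[:,1];c=yy.mean();print('top',lo,yy[yy>c].mean().round(1),yy[yy<c].mean().round(1),((yy[yy>c].mean()+yy[yy<c].mean())/2).round(1),yy.min().round(1),yy.max().round(1))
print('x range top',P[:,0].min(),P[:,0].max())
m=lines(S,'side',(270,380,362,432));y,x=np.nonzero(m);P=np.array([onz('side',(u,v),18)[:2] for u,v in zip(x,y)])
for lo,hi in[(435,445),(445,455),(455,465),(465,475),(475,485),(540,550),(550,560)]:
    q=P[(P[:,0]>=lo)&(P[:,0]<hi)];yy=q[:,1];c=yy.mean();print('side',lo,yy[yy>c].mean().round(1),yy[yy<c].mean().round(1),((yy[yy>c].mean()+yy[yy<c].mean())/2).round(1))
print('x range side',P[:,0].min(),P[:,0].max())
E
```

```text
top 435 319.6 317.0 318.3 315.8 320.8
top 445 370.0 318.6 344.3 315.9 372.6
top 455 367.0 319.2 343.1 316.4 370.4
top 465 364.2 319.9 342.1 316.9 368.3
top 475 360.8 320.2 340.5 317.5 363.9
top 530 349.1 315.5 332.3 312.8 351.8
top 540 347.1 314.8 331.0 313.3 349.8
top 550 345.1 315.3 330.2 311.3 347.8
x range top 440.2499736536767 578.2706657486553
side 435 328.6 319.3 324.0
side 445 375.3 325.1 350.2
side 455 372.2 324.5 348.3
side 465 369.3 325.8 347.6
side 475 365.4 325.5 345.5
side 540 352.1 320.1 336.1
side 550 349.8 316.0 332.9
x range side 438.46305405786154 581.8573729293807
```

View pics/c3.png

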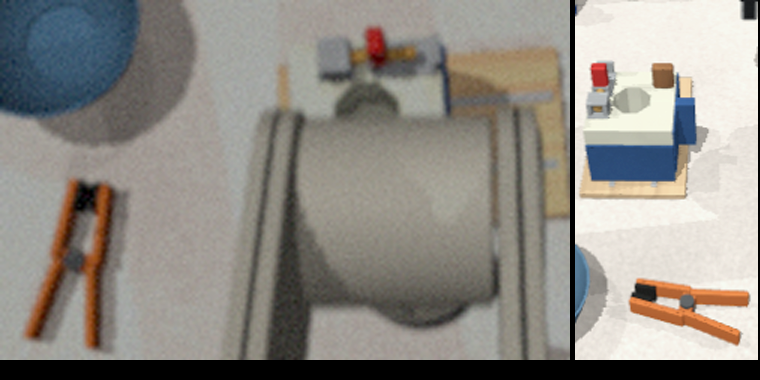

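The mould is shut and the bolt is in its keeper (top view knob at crop (375,45), beside the keeper at (335,58)). The clamp lies at yaw about −0.14 with its pivot near (511, 335.5), and its length from 440 to 579 matches the 140 mm given.

>>> {"op": "apply_moves", "data": {
  "increments": [0,0.2,-3.5,0,0,0,0,0,0.4,-7.4,0,0,0,0,0,0.6,-11.3,0,0,0,0,0,0.8,-15.2,0,0,0,0,0,1,-19,0,0,0,0]
}}

```text
time_s: 6.87
ee_pos: [466.6, 215.4, 265.8]
ee_rot: [-3.14, -0.002, 0.067]
ft_force: [-0.2, 0.5, -0.5]
gripper_width: 85.2
grip_force: 0.0
```

>>> {"op": "apply_moves", "data": {
  "increments": [0,0.2,-4,0,0,0,0.08,0,0.4,-8,0,0,0,0.15,0,0.6,-12,0,0,0,0.207,0,0.7,-13.1,0,0,0,0.207,0,0.7,-13.1,0,0,0,0.207]
}}

```text
time_s: 7.28
ee_pos: [464.4, 347.8, 265.3]
ee_rot: [-3.14, -0.001, -0.136]
ft_force: [0.5, -0.7, 0.3]
gripper_width: 85.5
grip_force: 0.0
```

>>> {"op": "apply_moves", "data": {
  "increments": [0,-0.7,0.5,3.5,0,0,0,0,-0.7,0.5,7.4,0,0,0,0,-0.7,0.5,11.3,0,0,0,0,-0.7,0.5,15,0,0,0,0,-0.7,0.5,17,0,0,0]
}}

```text
time_s: 7.7
ee_pos: [455.0, 337.9, 91.6]
ee_rot: [3.138, 0.003, -0.14]
ft_force: [0.1, -0.2, -0.2]
gripper_width: 85.5
grip_force: 0.0
```

>>> {"op": "apply_moves", "data": {
  "increments": [0,0,0,1,0,0,0,0,0,0,2,0,0,0,0,0,0,3,0,0,0,0,0,0,3,0,0,0,0,0,0,3,0,0,0]
}}

```text
time_s: 8.12
ee_pos: [456.5, 340.5, 65.9]
ee_rot: [-3.141, -0.001, -0.139]
ft_force: [0.1, -0.2, 0.2]
gripper_width: 85.2
grip_force: 0.0
```

>>> {"op": "apply_moves", "data": {
  "increments": [0,0,-0.3,1,0,0,0,0,0,-0.3,2,0,0,0,0,0,-0.3,3,0,0,0,0,0,-0.3,4,0,0,0,0,0,-0.3,4,0,0,0]
}}

```text
time_s: 8.53
ee_pos: [455.2, 342.6, 23.0]
ee_rot: [3.139, 0.002, -0.139]
ft_force: [-0.7, -0.9, 0.2]
gripper_width: 85.5
grip_force: 0.0
```

```bash
python3 - <<'E'
from h import *
S=snapshot('side')
a=cv2.resize(S[300:460,240:400],None,fx=3.5,fy=3.5,interpolation=cv2.INTER_CUBIC)
cv2.imwrite('pics/c4.png',a); s=sensors.read_state();print(s['ee_pos'],s['ft_force'],px('side',[456.5,343.7,13]))
E
```

```text
[455.49470445 342.76587733  23.83263976] [-0.78693321 -0.41951423  0.87077204] [344.2939123  409.13062222]
```

View pics/c4.png

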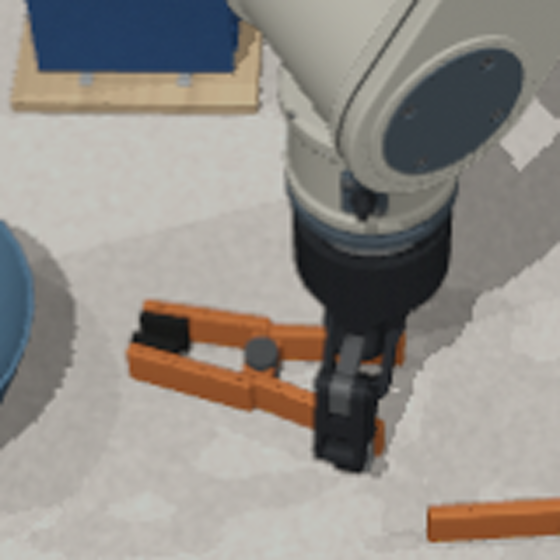

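The open fingers straddle both handles at about crop (350,380), in front of the tails and level with the handles. I'm squeezing now.

>>> {"op": "apply_moves", "data": {
  "increments": [1,0,0,0,0,0,0,1,0,0,0,0,0,0,1,0,0,0,0,0,0,1,0,0,0,0,0,0,1,0,0,0,0,0,0],
  "force": 80
}}

```text
time_s: 9.0
ee_pos: [457.7, 344.6, 27.6]
ee_rot: [-3.139, -0.003, -0.139]
ft_force: [-2.9, 0.9, 15.6]
gripper_width: 33.6
grip_force: 79.9
```

>>> {"op": "apply_moves", "data": {
  "increments": [1,0,0,0,0,0,0,1,0,0,0,0,0,0,1,0,0,0,0,0,0,1,0,0,0,0,0,0,1,0,0,0,0,0,0]
}}

```text
time_s: 9.42
ee_pos: [457.8, 344.6, 27.6]
ee_rot: [-3.138, -0.003, -0.139]
ft_force: [-2.9, 0.6, 13.5]
gripper_width: 33.7
grip_force: 79.7
```

>>> {"op": "apply_moves", "data": {
  "increments": [1,0,0,-1,0,0,0,1,0,0,-2.5,0,0,0,1,0,0,-4,0,0,0,1,0,0,-5.5,0,0,0,1,0,0,-5.7,0,0,0]
}}

```text
time_s: 9.83
ee_pos: [457.6, 344.2, 85.1]
ee_rot: [-3.139, -0.003, -0.139]
ft_force: [0.2, 1.6, -1.2]
gripper_width: 33.7
grip_force: 79.7
```

>>> {"op": "apply_moves", "data": {
  "increments": [1,-0.6,2,0,0,0,0,1,-1.2,5,0,0,0,0,1,-1.8,8,0,0,0,0,1,-2.4,11,0,0,0,0,1,-2.4,14,0,0,0,0]
}}

```text
time_s: 10.25
ee_pos: [411.2, 206.6, 82.0]
ee_rot: [3.141, 0.001, -0.138]
ft_force: [0.8, -0.1, -2.0]
gripper_width: 33.4
grip_force: 79.8
```

>>> {"op": "apply_moves", "data": {
  "increments": [1,-0.2,3,0,0,0,-0.04,1,-0.4,6,0,0,0,-0.1,1,-0.6,9,0,0,0,-0.16,1,-0.8,12,0,0,0,-0.2,1,-0.8,14.4,0,0,0,-0.207]
}}

```text
time_s: 10.67
ee_pos: [383.8, 64.9, 82.2]
ee_rot: [3.141, 0.001, 0.07]
ft_force: [0.0, 0.8, -1.8]
gripper_width: 33.5
grip_force: 79.8
```

>>> {"op": "apply_moves", "data": {
  "increments": [1,0,0,0,0,0,0,1,0,0,0,0,0,0,1,0,0,0,0,0,0]
}}

```text
time_s: 10.92
ee_pos: [385.7, 66.7, 82.4]
ee_rot: [-3.141, -0.001, 0.067]
ft_force: [0.4, 0.5, -0.8]
gripper_width: 33.7
grip_force: 79.9
```

```bash
python3 - <<'E'
from h import *
T=snapshot('top');S=snapshot('side');cv2.imwrite('pics/top2.png',T);cv2.imwrite('pics/side2.png',S)
a=cv2.resize(T[160:320,220:360],None,fx=3,fy=3,interpolation=cv2.INTER_CUBIC)
b=cv2.resize(S[220:370,230:410],None,fx=2,fy=3.2,interpolation=cv2.INTER_CUBIC)
o=np.zeros((480,790,3),np.uint8);o[:480,:420]=a;o[:480,425:785]=b
cv2.imwrite('pics/c5.png',cv2.convertScaleAbs(o,alpha=1.3))
E
```

```text
(no output)
```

View pics/c5.png

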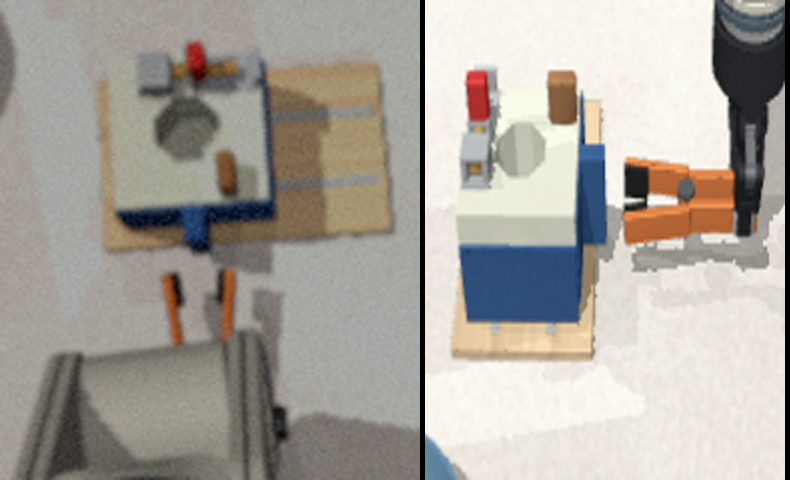

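```bash
python3 - <<'E'
from h import *
T=cv2.imread('pics/top2.png');S=cv2.imread('pics/side2.png')
h=cv2.cvtColor(T,cv2.COLOR_BGR2HSV)
m=cv2.inRange(h,(3,120,60),(18,255,255))
for r in range(248,274,3):
    x=np.nonzero(m[r,265:310])[0]+265
    if len(x): print(r,x.min(),x.max(),'L',onz('top',(x.min()-.5,r),80)[:2].round(1),'R',onz('top',(x.max()+.5,r),80)[:2].round(1))
b=cv2.inRange(h,(105,120,20),(130,255,255))
for r in range(230,246):
    x=np.nonzero(b[r,274:300])[0]+274
    if len(x): print('fl',r,x.min(),x.max(),onz('top',(x.min()-.5,r),110)[:2].round(1),onz('top',(x.max()+.5,r),110)[:2].round(1))
hs=cv2.cvtColor(S,cv2.COLOR_BGR2HSV);k=cv2.inRange(hs,(3,120,60),(18,255,255))
y,x=np.nonzero(k[260:300,315:380]);x+=315;y+=260
print('side',x.min(),x.max(),[ (c,y[x==c].min(),y[x==c].max()) for c in range(x.min(),x.max(),5)])
print('pred tip lower far..',px('side',[529.7-20,76,70]),'flange top front',px('side',[529.7,76,110]),px('side',[529.7,84,30]))
# predicted mouth-level lever (+y outer jaw) top/bottom edges at tip
F=np.array([385.7,66.7]);d=np.array([.9977,.068]);n=np.array([-.068,.9977])
for a in(60,122):
    for z in(57,83):
        X=F+d*a+n*(24);print(a,z,px('side',[*X,z]).round(1))
E
```

```text
251 294 297 L [507.6  54.6] R [507.7  45.1]
254 274 297 L [500.1 102.1] R [500.5  44.9]
257 275 297 L [492.9  99.6] R [493.3  44.8]
260 276 297 L [485.7  97. ] R [486.1  44.7]
263 276 296 L [478.6  96.8] R [479.  47.]
266 277 296 L [471.4  94.3] R [471.8  46.8]
269 277 296 L [464.3  94.1] R [464.7  46.7]
272 278 295 L [457.2  91.6] R [457.6  49. ]
fl 230 275 299 [552.6  97.7] [553.   39.3]
fl 231 274 299 [550.2  99.9] [550.6  39.3]
fl 232 274 299 [547.8  99.9] [548.3  39.2]
fl 233 274 293 [545.5  99.8] [545.8  53.2]
fl 234 274 288 [543.1  99.7] [543.3  64.8]
fl 235 281 288 [540.9  83.4] [541.   64.7]
fl 236 281 287 [538.5  83.3] [538.6  67. ]
fl 237 282 288 [536.2  80.9] [536.3  64.6]
fl 238 282 288 [533.8  80.9] [533.9  64.6]
fl 239 282 288 [531.4  80.8] [531.6  64.5]
fl 240 282 287 [529.1  80.8] [529.2  66.8]
fl 241 285 288 [526.8  73.7] [526.9  64.4]
fl 242 286 288 [524.5  71.4] [524.5  64.4]
side 329 379 [(329, np.int64(287), np.int64(288)), (334, np.int64(270), np.int64(295)), (339, np.int64(270), np.int64(295)), (344, np.int64(271), np.int64(294)), (349, np.int64(271), np.int64(294)), (354, np.int64(271), np.int64(293)), (359, np.int64(272), np.int64(293)), (364, np.int64(273), np.int64(292)), (369, np.int64(273), np.int64(292)), (374, np.int64(273), np.int64(292))]
pred tip lower far.. [329.39825366 281.10481462] flange top front [319.58563651 267.0254129 ] [320.19381587 296.08641331]
60 57 [359.5 293.6]
60 83 [359.8 285. ]
122 57 [330.3 293.2]
122 83 [330.1 284.6]
```

The top view shows the jaws (mid about y 72.7 at x 495) lined up within 2 mm of the flange pair (mid about y 73 at x 530). They are level and about 21 mm short of the edge, so I'll advance 45 mm.

>>> {"op": "apply_moves", "data": {
  "increments": [1,0.8,0.1,0,0,0,0,1,1.8,0.1,0,0,0,0,1,2.8,0.1,0,0,0,0,1,3.8,0.1,0,0,0,0,1,4.5,0.1,0,0,0,0]
}}

```text
time_s: 11.43
ee_pos: [430.2, 68.7, 82.0]
ee_rot: [3.141, 0.004, 0.068]
ft_force: [-17.0, 0.2, 3.2]
gripper_width: 33.4
grip_force: 80.4
```

>>> {"op": "apply_moves", "data": {
  "increments": [1,0,0,0,0,0,0,1,0,0,0,0,0,0]
}}

```text
time_s: 11.6
ee_pos: [429.9, 68.6, 81.8]
ee_rot: [3.141, 0.002, 0.068]
ft_force: [-1.5, 0.9, -2.6]
gripper_width: 33.8
grip_force: 79.9
```

```bash
python3 - <<'E'
from h import *
T=snapshot('top');S=snapshot('side')
a=cv2.resize(T[160:320,220:360],None,fx=3,fy=3,interpolation=cv2.INTER_CUBIC)
b=cv2.resize(S[220:370,230:410],None,fx=2,fy=3.2,interpolation=cv2.INTER_CUBIC)
o=np.zeros((480,790,3),np.uint8);o[:480,:420]=a;o[:480,425:785]=b
cv2.imwrite('pics/c6.png',cv2.convertScaleAbs(o,alpha=1.3))
E
```

```text
(no output)
```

View pics/c6.png

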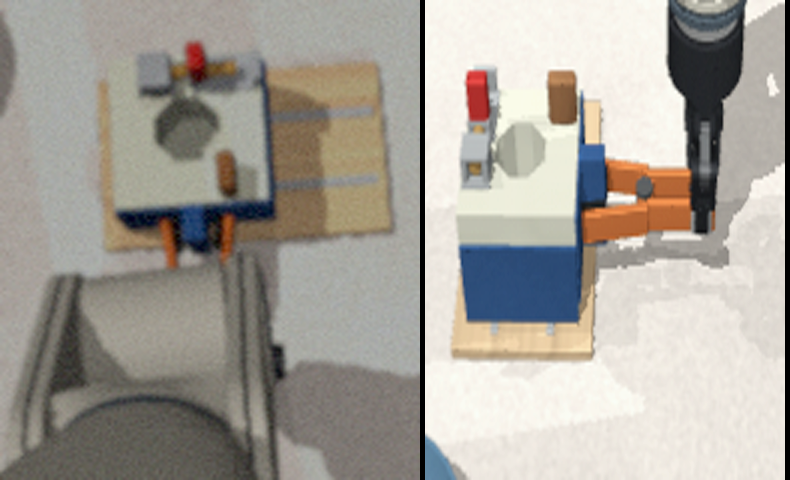

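The jaws straddle the flanges up to the mould's front, level and centred. I'm letting go, then lifting straight off.

>>> {"op": "apply_moves", "data": {
  "increments": [0.55,-0.1,0,0,0,0,0,0.45,-0.1,0,0,0,0,0,0.35,-0.1,0,0,0,0,0,0.2,-0.1,0,0,0,0,0,0,-0.1,0,0,0,0,0]
}}

```text
time_s: 12.12
ee_pos: [429.9, 68.6, 82.6]
ee_rot: [-3.142, -0.001, 0.068]
ft_force: [0.3, 0.1, 0.6]
gripper_width: 77.2
grip_force: 0.0
```

>>> {"op": "apply_moves", "data": {
  "increments": [0,0,0,0,0,0,0,0,0,0,0,0,0,0,0,0,0,0,0,0,0,0,0,0,0,0,0,0,0,0,0,0,0,0,0]
}}

```text
time_s: 12.53
ee_pos: [429.3, 68.5, 82.3]
ee_rot: [-3.142, -0.0, 0.068]
ft_force: [0.0, 1.1, 0.4]
gripper_width: 85.4
grip_force: 0.0
```

>>> {"op": "apply_moves", "data": {
  "increments": [0,0,0,-1,0,0,0,0,0,0,-3,0,0,0,0,0,0,-6,0,0,0,0,0,0,-9,0,0,0,0,0,0,-12,0,0,0]
}}

```text
time_s: 12.95
ee_pos: [428.7, 68.4, 204.1]
ee_rot: [3.142, 0.001, 0.068]
ft_force: [0.4, 0.5, -0.7]
gripper_width: 85.4
grip_force: 0.0
```

>>> {"op": "apply_moves", "data": {
  "increments": [0,0,3,-1,0,0,0,0,0,6,-2,0,0,0,0,0,9,-3,0,0,0,0,0,13,-3,0,0,0,0,0,17,-3,0,0,0]
}}

```text
time_s: 13.37
ee_pos: [440.9, -102.4, 234.0]
ee_rot: [3.141, -0.002, 0.069]
ft_force: [0.7, 0.6, -0.3]
gripper_width: 85.5
grip_force: 0.0
```

>>> {"op": "apply_moves", "data": {
  "increments": [0,0,3,0,0,0,0,0,0,5,0,0,0,0,0,0,5,0,0,0,0,0,0,5,0,0,0,0,0,0,5,0,0,0,0]
}}

```text
time_s: 13.78
ee_pos: [443.7, -150.4, 232.5]
ee_rot: [-3.141, 0.0, 0.067]
ft_force: [1.1, 0.5, 0.3]
gripper_width: 85.5
grip_force: 0.0
```

```bash
python3 - <<'E'
from h import *
T=snapshot('top');S=snapshot('side')
a=cv2.resize(T[160:320,220:360],None,fx=3,fy=3,interpolation=cv2.INTER_CUBIC)
b=cv2.resize(S[220:370,230:410],None,fx=2,fy=3.2,interpolation=cv2.INTER_CUBIC)
o=np.zeros((480,790,3),np.uint8);o[:480,:420]=a;o[:480,425:785]=b
cv2.imwrite('pics/c7.png',cv2.convertScaleAbs(o,alpha=1.3))
E
```

```text
(no output)
```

View pics/c7.png

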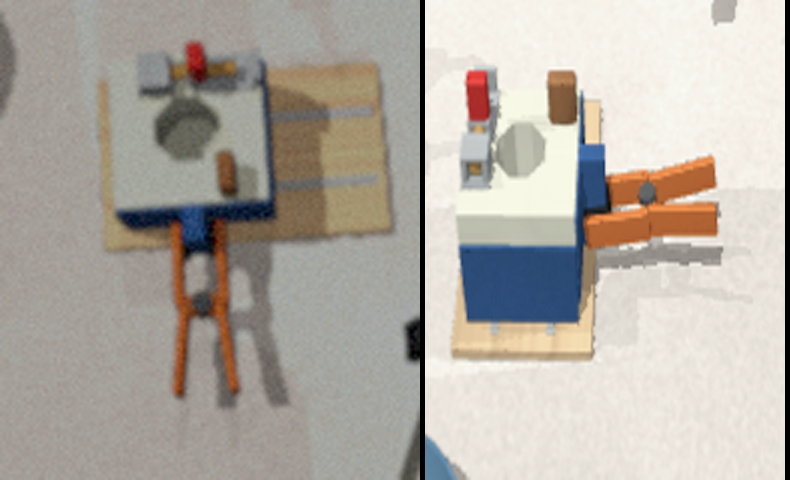

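The clamp hangs level on both flanges (top crop pads at (198,228), pivot at (202,303)). The mould is shut, the bolt is home and the arm is clear.

```bash
python3 -c "
from rig import hand_in
print(hand_in())"
```

```text
the job is handed in; nothing more can be done
None
```

The job is handed in: the mould is shut, the bolt is home, and the last picture shows the clamp hanging level on both flanges with the arm clear; the judge's result was not shown.

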